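# Load the stamp carousel and hold it to the front

## Robot

A 6-joint arm with a two-finger parallel gripper is mounted at the origin on a cart in front of the work surface, level with it; the furniture and walls round the work are solid. World frame = base frame: x ahead of the robot, y to its left, z up, the work surface at z = 0. Lengths are in m, angles in rad, forces in N, time in s.
With the tool pointing down it reaches from about 0.25 to 0.775 m from the base axis. Payload 4 kg.
Tool frame: the origin (TCP) lies midway between the tips of the shut fingers; the grasp point (between the pads) lies 19 mm behind it (robot.hold_point_z is the distance from the TCP to the grasp point, in m); z points along the fingers, y is the line along which they close (so a half turn about z gives the same grasp; the last joint's range is limited). The gripper opens to 94 mm and grips with 3 to 60 N. Pads are 16 mm wide; open, the fingers measure 119 mm over their backs; the gripper's body (75 mm by 177 mm) begins 78 mm behind the grasp point.
Start: joints at [-1.253, 0.087, 1.371, -0, 1.684, -0.103], TCP at [0.225, -0.502, 0.206] pointing down, gripper open.
Joint ranges: [-3.1, 3.1], [-0.76, 2.03], [0.27, 2.55], [-1.08, 4.22], [0.17, 2.65], [-2.57, 2.57]. Speed limits (rad/s): [2.79, 2.79, 3.14, 3.14, 3.14, 3.14].

## Interface

Orientations are given as [roll, pitch, yaw] about the fixed x, y, z axes, in that order (R = Rz(yaw) Ry(pitch) Rx(roll)).
In Python, from bench import readout, imaging, robot gives the robot as it stands.
- The arm moves only by the tool carry_out, never from a script. Its argument "motion" is text: rows parted by semicolons, each of 7 numbers parted by spaces: the shift along the tool's x, y, z each as a share of 200 mm, from -1 to 1, then the turn, a rotation vector about the tool's x, y, z each as a share of 120 degrees, from -1 to 1, then the opening, from 0 (shut) to 1 (fully open). A call has 1 to 12 rows; each row shifts and turns the commanded pose from where the row before left it, along the tool's axes as they then stand; what a row does not reach is not made up. A row lasts 1/8 s, in which the tool goes at most 62.5 mm and 10.7 degrees, less where a joint would pass 70% of its speed; a pose out of reach is approached as far as the arm can. A call with a number of a shift or a turn outside -1 to 1 is refused whole. A call with a gripper value outside its range is refused whole. The fingers move at their own pace and stop on an object; the grip force is fixed at half the most. Time passes only in rows, so rows that do not move let the fingers close. It gives the time, the measured TCP pose, the force, the opening and the grip force at its end, in the units of the state.
- readout.get_obs(): the state, without advancing time (a new reading comes with each control period).
- imaging.snapshot(name): name is "side" or "top"; returns a dict with "pixels" (480x640x3 uint8, red, green, blue), "fx", "fy", "cx", "cy" (pixels), "dist_coeffs" ([k1, k2, p1, p2, k3] as OpenCV has them; the pictures are not rectified), "R" (3x3) and "t" (3): a world point X has camera coordinates R X + t. Camera axes: x right, y down, z forward; pixel columns grow to the right and rows downward; lengths in m; the calibration is good to about 2 mm. A picture is of the moment at which its call begins. There is no depth.
- robot.close_job(): hands the job in; it is judged then, once.
The state is a dict: "time": time; "joint_positions": joint angles; "qvel": joint speeds; "joint_torque": joint torques, N m; "tool_pos": TCP position; "ee_rot": TCP orientation; "wrist_force": force on the tool from outside, world axes, zero at the start; "wrist_torque": the same for the moment, N m; "width": finger opening in m; "finger_force": force on a finger pad.
Only numpy, scipy, OpenCV 4.12 (cv2) and the standard library are available. Lean on these libraries where they do the work, as an engineer would, in place of code of your own. Each camera call takes 0.05 s, during which the arm holds its last target. There are 200 camera calls.

## Task

Take just the top stamp plate off the stack and lay it flat in the empty bay of the desk carousel, between its corner brackets. Then, with the plate lying there and let go, turn the carousel by its upright handle until that bay faces the pointer on the foot, and finish with the fingers still gripping the handle, holding the turntable still. Leave the other two plates, the notebook, the glasses case and the card rack where they are.

Things in the scene. Friction and masses are not known exactly. Their poses are not given: they have to be found in the camera images.
- plate_top: top one of three equal stamp plates lying on one another: light wooden block 68 (x) x 50 (y) x 10 mm on a dark rubber sole 62 x 44 x 4 mm, 14 mm high in all, 60 g. Origin: centre of the underside of the sole; the wood spans 4 to 14 mm above it. Two brass dots on top; the two ends are alike. Grip across its 50 mm width by the wood only
- plate_mid: the middle plate of the stack, the same; to be left
- plate_low: the lowest plate of the stack, the same; it lies on the desk; to be left
- carousel: fixed foot of a desk carousel. Origin: on the desk, on the vertical turning axis; its -x axis (front) points to the pointer, roughly towards the robot. On it turns a wooden turntable of radius 127 mm, flat top 24 mm above the desk, low brass boss at the centre, with four bays 90 degrees apart: two hold plates like those of the stack (top 38 mm above the desk), one an eraser, one is empty
- pointer (a point): top of the brass pointer at the end of the foot's arm, 138 mm in front of the axis, 22 mm above the desk, just outside the rim of the turntable
- bay (a point): centre of the floor of the empty bay (across from the eraser), 74 mm from the axis, 24 mm above the desk. Dark rubber floor. Its x points to the turning axis; the plate lies with its 68 mm length along x, either end inwards. Corner brackets 9 mm high with 14 mm legs leave 4 mm of play on every side; the middle of each side is open for the fingers. A small brass stud stands on the rim before it
- turntable (a joint): angle of the turntable on the foot, rad, counter-clockwise from above positive; 0 (or a whole turn) where the empty bay faces the pointer. It has no stop in reach, turns either way and stays where it is left; its friction is about 0.12 N m (about 1 N at the handle). Starts between 0.8 and 5.5
- handle_grip (a point): place to grip on the handle, a round upright wooden post of 14 mm diameter that spins freely on its own pin, 112 mm from the axis, 45 degrees counter-clockwise (from above) from the empty bay, between two bays. This point is 64 mm above the desk, the post ends 16 mm above it
- handle: the same handle; origin at its foot on the turntable; its own yaw means nothing
- notebook: notebook 141 x 91 x 16 mm, bystander; origin under its centre
- glasses_case: dark glasses case 62 x 158 x 40 mm, the one out on the desk to the right of the carousel (another lies at the back), bystander; origin under its centre
- card_rack: small brass rack with cards, 32 x 75 x 61 mm, the one behind the stack (another stands at the back), bystander; origin under its centre
Things that resemble listed ones, but are neither listed nor needed, are in the scene too. Leave any purple look-alike of the plate_top alone.

How it is judged:
On the way, in this order (a step that is already met when the one before it is completed fails the run):
1. the top plate lies in the empty bay, let go (horizontal distance between plate_top and bay below 0.009 m and z of plate_top in the frame of bay below 0.003 m and angle between plate_top's own z axis and vertical below 0.06 rad and contact force between the fingers and plate_top below 0.1 N), for 0.2 s.
2. the turntable is turned by its handle with the plate aboard (horizontal distance between plate_top and bay below 0.009 m and contact force between the fingers and handle above 0.3 N and (velocity of joint turntable above 0.05 rad/s or velocity of joint turntable below -0.05 rad/s)), for 0.1 s.
At the end, for the whole second after the job is handed in: The marked bay faces the pointer within 7 mm sideways (5 degrees), the turntable is still (0.05 rad/s), the fingers grip its handle with over 4 N; the top plate, untouched, lies flat in that bay, within 9 mm of its centre, 3 mm of its floor and 0.2 rad of its length (all of step 1 and x of bay in the frame of carousel below 0 m and y of bay in the frame of carousel between -0.007 and 0.007 m and velocity of joint turntable between -0.05 and 0.05 rad/s and contact force between the fingers and handle above 4 N and angle between the x axis of plate_top and the x axis of bay, either way round below 0.2 rad and contact force between the arm and plate_top below 0.1 N); the arm keeps its last pose, push and grip.
It fails at once if another plate of the stack dragged or lifted (distance of any of plate_mid, plate_low from where it was at the start of the episode above 0.025 m).
It fails at once if a bystander disturbed (distance of any of notebook, glasses_case, card_rack from where it was at the start of the episode above 0.03 m).
It also fails if it takes over 48 s, if anything falls off the work surface, if the arm or the gripper's body presses on something with over 40 N, if the wrist force passes 120 N, or if a joint passes its speed limit or range.

## Working session

There is one attempt and no reset: what is moved stays moved. The work goes in short steps, Python scripts to look and compute and a tool call to move; the robot and the scene stay as the last step left them, time stands still between calls to the robot, and variables do not carry over. Pictures are saved under pics/ and viewed, at most 10 in all, crops included, and the job is handed in when it is done.

Besides the shell and the picture viewer there is one more tool, called after "Emit:" in YAML: its name, and indented under it one key for each argument. carry_out: Moves the arm, as the interface text tells. Its arguments: {"type":"object","properties":{"motion":{"type":"string"}},"required":["motion"]}

```bash
ls; mkdir -p pics
python3 - <<'E'
from bench import readout, imaging, robot
import cv2,pickle
o=readout.get_obs();print({k:o[k] for k in('time','tool_pos','ee_rot','width')},robot.hold_point_z)
for n in('top','side'):
    s=imaging.snapshot(n);pickle.dump(s,open(f'pics/{n}0.pkl','wb'))
    cv2.imwrite(f'pics/{n}0.png',s['pixels'][...,::-1]);print(n,s['fx'],s['fy'],s['cx'],s['cy'],s['dist_coeffs'],s['R'],s['t'])
E
```

```text
pics
{'time': 0.0, 'tool_pos': array([ 0.22448814, -0.50150216,  0.20433043]), 'ee_rot': array([-3.13943214e+00, -2.04031475e-04,  4.20810009e-01]), 'width': 0.09373818802189032} 0.0188
top 584.9730805553681 584.9730805553681 322.104596256938 253.83134643652932 [-0.19105316  0.          0.          0.          0.        ] [[ 0.38290414 -0.92375792 -0.00746486]
 [-0.88116461 -0.36279883 -0.3031929 ]
 [ 0.2773686   0.12267159 -0.95289996]] [-0.32692912  0.43399777  1.54067733]
side 526.0363279228844 526.0363279228844 326.4685530792476 240.95925801195136 [0.03481083 0.         0.         0.         0.        ] [[-0.95716704 -0.28951784 -0.003269  ]
 [-0.14103907  0.47608634 -0.86801485]
 [ 0.25286211 -0.83037414 -0.49652747]] [0.44606581 0.19088694 1.24060946]
```

View pics/top0.png

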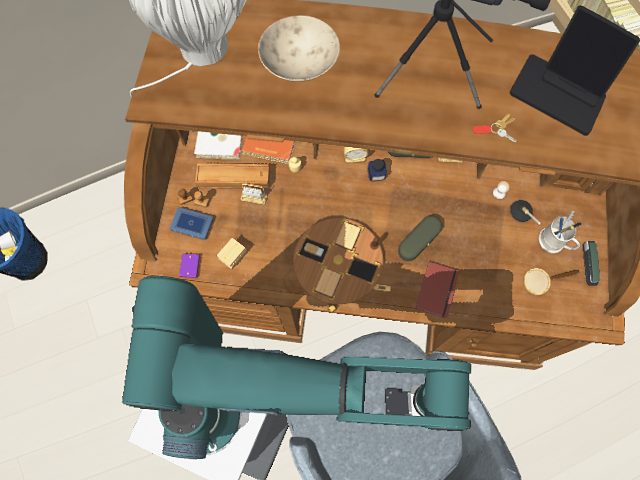

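View pics/side0.png

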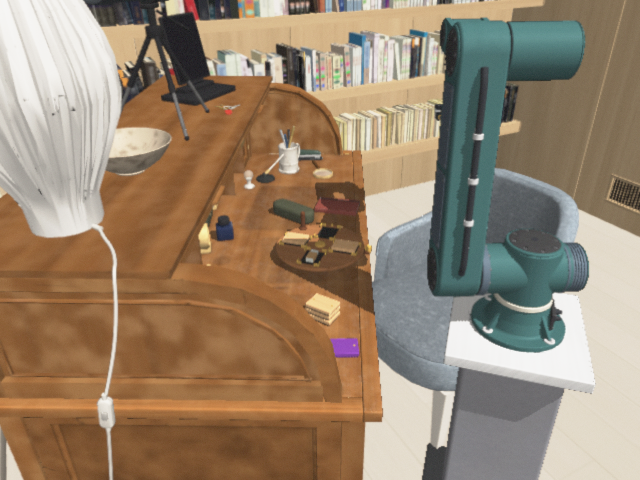

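The top view shows the plate stack at about (234,252), a purple look-alike at (190,264), the carousel at about (338,260) and the handle near (378,240). In the side view the stack is at (322,308) and the carousel at (318,245). Next I'll enlarge both views.

Run:
```python
import cv2,numpy as np
a=cv2.imread('pics/top0.png')[205:320,170:400];b=cv2.imread('pics/side0.png')[195:365,255:385]
cv2.imwrite('pics/c1.png',cv2.resize(a,None,fx=3.4,fy=3.4,interpolation=3))
cv2.imwrite('pics/c2.png',cv2.resize(b,None,fx=3.5,fy=3.5,interpolation=3))
```

```text
(no output)
```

View pics/c1.png

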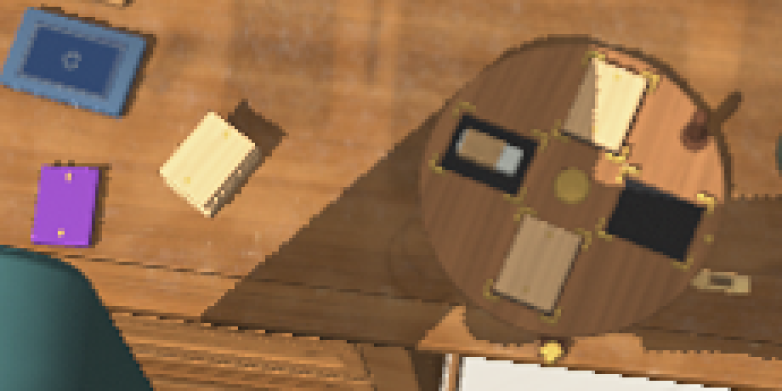

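View pics/c2.png

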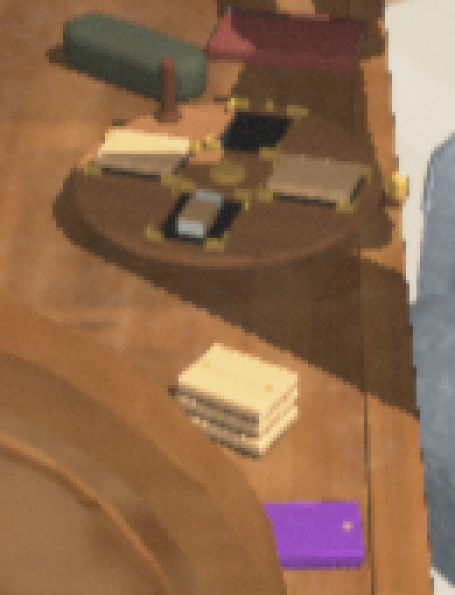

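Candidates:
- **Top plate:** the light wooden stack at top-view (234,252) has three layers in the side crop and brass dots. The purple plate at (190,264) is the look-alike, and the two wooden plates on the carousel are already in bays.
- **Empty bay:** the plain black floor at (362,269), across from the eraser at (313,249).
- **Handle:** the post from about (375,245) to (387,234).
- **Pointer:** the brass tip at (332,308).

Now I'll measure them.

```bash
cat > h.py <<'E'
import numpy as np,cv2,pickle
def load(n): return pickle.load(open(f'pics/{n}.pkl','rb'))
def K(s): return np.array([[s['fx'],0,s['cx']],[0,s['fy'],s['cy']],[0,0,1]])
def rays(s,uv):
    p=cv2.undistortPoints(np.float64(uv).reshape(-1,1,2),K(s),np.float64(s['dist_coeffs'])).reshape(-1,2)
    R=np.array(s['R']);return -R.T@s['t'],np.c_[p,np.ones(len(p))]@R
def onz(s,uv,z):
    c,d=rays(s,uv);return c+d*((z-c[2])/d[:,2])[:,None]
def proj(s,X): return cv2.projectPoints(np.float64(X).reshape(-1,1,3),cv2.Rodrigues(np.array(s['R']))[0],np.float64(s['t']),K(s),np.float64(s['dist_coeffs']))[0].reshape(-1,2)
def blobs(s,lo,hi,box,amin=20):
    x0,y0,x1,y1=box;h=cv2.cvtColor(s['pixels'],cv2.COLOR_RGB2HSV)[y0:y1,x0:x1]
    m=cv2.inRange(h,np.array(lo),np.array(hi));cs,_=cv2.findContours(m,cv2.RETR_EXTERNAL,cv2.CHAIN_APPROX_NONE)
    return [c.reshape(-1,2)+[x0,y0] for c in cs if cv2.contourArea(c)>amin]
def rect(P):  # min-area rectangle of world points
    (c,sz,_)=r=cv2.minAreaRect(np.float32(P[:,:2]*1000));b=cv2.boxPoints(r)
    e=[b[1]-b[0],b[2]-b[1]];l=max(e,key=np.linalg.norm)
    return np.round(c,1),np.round(sz,1),round(float(np.degrees(np.arctan2(l[1],l[0]))),1)
E
python3 - <<'E'
from h import *
np.set_printoptions(suppress=True,precision=4)
for n,bs,bb,bp in(('top0',(210,230,256,275),(340,250,390,290),(320,300,345,315)),('side0',(300,290,345,330),(312,222,342,240),(364,240,374,256))):
    s=load(n);h=cv2.cvtColor(s['pixels'],cv2.COLOR_RGB2HSV)
    print(n,-np.array(s['R']).T@s['t'])
    for v in(215,230,240):
      for c in blobs(s,(8,30,v),(35,160,255),bs,40): print('stack',v,rect(onz(s,c,.042)),c.mean(0))
    for c in blobs(s,(0,0,0),(180,255,45),bb,30): print('bay',rect(onz(s,c,.024)),c.mean(0))
    for c in blobs(s,(20,120,120),(35,255,255),bp,3): print('ptr',onz(s,c.mean(0),.022),c.mean(0))
    x0,y0,x1,y1=bs;print(h[y0+5:y1:6,x0+5:x1:6].tolist() if n=='top0' else '')
s=load('top0');print(onz(s,[(170+571/3.4,205+186/3.4)],.026),'post foot/top',onz(s,[(170+695/3.4,205+140/3.4)],.024),onz(s,[(170+735/3.4,205+102/3.4)],.08))
s=load('side0');print('post side foot/top',onz(s,[(255+170/3.5,195+118/3.5)],.024),onz(s,[(255+169/3.5,195+60/3.5)],.08), onz(s,[(255+226/3.5,195+172/3.5)],.026))
E
```

```text
top0 [ 0.0803 -0.3335  1.5973]
stack 215 (array([439.5, 106.2]), array([56.8, 73.5]), -14.2) [229.9726 253.5479]
stack 230 (array([439.8, 105.4]), array([56.2, 71. ]), -14.8) [230.1818 252.5758]
stack 240 (array([439.8, 105.5]), array([56.2, 69.9]), -14.8) [230.1515 252.6061]
bay (array([ 538.8, -252. ]), array([47.5, 66.5]), -89.7) [362.4366 269.9437]
ptr [[ 0.4038 -0.215   0.022 ]] [331.6154 308.2308]
[[[14, 148, 183], [14, 148, 193], [13, 137, 193], [14, 149, 186], [14, 147, 172], [14, 147, 161], [14, 148, 164]], [[14, 159, 185], [14, 148, 188], [13, 150, 187], [23, 81, 246], [14, 138, 89], [14, 139, 92], [14, 146, 131]], [[14, 146, 196], [15, 143, 207], [23, 80, 246], [23, 88, 244], [22, 82, 245], [14, 139, 90], [14, 137, 112]], [[14, 151, 196], [24, 74, 247], [22, 86, 245], [23, 85, 245], [22, 88, 251], [15, 120, 104], [15, 151, 202]], [[14, 148, 201], [21, 94, 238], [23, 80, 246], [24, 78, 249], [16, 98, 114], [14, 151, 193], [14, 147, 189]], [[14, 144, 205], [14, 148, 205], [18, 106, 236], [17, 103, 139], [15, 151, 204], [15, 151, 203], [15, 147, 199]], [[14, 154, 181], [14, 156, 185], [14, 156, 189], [14, 160, 182], [14, 149, 195], [14, 147, 200], [15, 144, 199]]]
side0 [0.1402 1.0684 0.7831]
stack 215 (array([436. , 128.1]), array([82.9, 90.4]), -15.8) [325.2737 306.7579]
stack 230 (array([436.4, 127. ]), array([78.8, 87.9]), -15.7) [325.1011 305.8315]
stack 240 (array([441.4, 111.7]), array([45. , 66.5]), -15.0) [322.9848 302.8333]
bay (array([ 537.9, -251.4]), array([43.7, 60.5]), -86.2) [327.561  232.0488]
ptr [[ 0.4026 -0.2046  0.022 ]] [368.4667 247.1333]

[[ 0.5386 -0.179   0.026 ]] post foot/top [[ 0.6158 -0.2595  0.024 ]] [[ 0.6394 -0.2806  0.08  ]]
post side foot/top [[ 0.615 -0.253  0.024]] [[ 0.6145 -0.2533  0.08  ]] [[ 0.5394 -0.1746  0.026 ]]
```

The geometry is consistent:
- **Axis:** about (0.539,-0.177).
- **Bay:** (0.5385,-0.252), 74.5 mm from the axis at about -90°.
- **Handle:** about (0.617,-0.256), at -45°.
- **Pointer:** about 14° round from the axis's -x direction, 140 mm from the axis.
- **Stack:** about (0.441,0.109), long axis at -15°.

I'll approach with yaw 165°, so that yaw 90° at the bay stays within joint 6's range.

Emit:
carry_out:
  motion: "0.186 -0.196 0.0225 0 0 0 1;0.186 -0.196 0.0225 0 0 0 1;0.186 -0.196 0.0225 0 0 0 1;0.186 -0.196 0.0225 0 0 0 1;0.186 -0.196 0.0225 0 0 0 1;0.186 -0.196 0.0225 0 0 0 1;0.186 -0.196 0.0225 0 0 0 1;0.186 -0.196 0.0225 0 0 0 1;0.186 -0.196 0.0225 0 0 0 1;0.186 -0.196 0.0225 0 0 0 1;0.186 -0.196 0.0225 0 0 0 1;0.186 -0.196 0.0225 0 0 0 1"

```text
time: 1.6
tool_pos: [0.44, 0.1115, 0.151]
ee_rot: [3.141, 0.0, 0.421]
wrist_force: [0.6, -0.7, -0.5]
width: 0.0937
finger_force: 0.0
```

Emit:
carry_out:
  motion: "0 0 0 0 0 -0.084 1;0 0 0 0 0 -0.084 1;0 0 0 0 0 -0.084 1;0 0 0 0 0 -0.084 1;0 0 0 0 0 -0.084 1;0 0 0 0 0 -0.084 1;0 0 0 0 0 -0.084 1;0 0 0 0 0 -0.084 1;0 0 0 0 0 -0.084 1;0 0 0 0 0 -0.084 1;0 0 0 0 0 -0.084 1;0 0 0 0 0 -0.084 1"

```text
time: 3.1
tool_pos: [0.4396, 0.1096, 0.1509]
ee_rot: [-3.141, -0.001, 2.538]
wrist_force: [-0.0, -0.0, -0.2]
width: 0.0943
finger_force: 0.0
```

Emit:
carry_out:
  motion: "0 0 0 0 0 -0.084 1;0 0 0 0 0 -0.083 1;0 0 0 0 0 0 1;0 0 0 0 0 0 1"

```text
time: 3.6
tool_pos: [0.4398, 0.1096, 0.1512]
ee_rot: [-3.141, -0.0, 2.879]
wrist_force: [-0.4, 0.8, 0.0]
width: 0.0941
finger_force: 0.0
```

Emit:
carry_out:
  motion: "0 0 0.15 0 0 0 1;0 0 0.15 0 0 0 1;0 0 0.1 0 0 0 1;0 0 0 0 0 0 1"

```text
time: 4.1
tool_pos: [0.4384, 0.1095, 0.0696]
ee_rot: [-3.14, -0.004, 2.88]
wrist_force: [0.5, -0.3, -0.4]
width: 0.0939
finger_force: 0.0
```

Run:
```python
from h import *
from bench import imaging,readout
np.set_printoptions(suppress=True,precision=2)
s=imaging.snapshot('side');t=load('top0');s0=load('side0')
def cor(c,a,z):
    a=np.radians(a);u=np.array([np.cos(a),np.sin(a)]);n=np.array([-u[1],u[0]])
    return np.array([[*(np.array(c)+i*.034*u+j*.025*n),z] for i,j in((1,1),(1,-1),(-1,-1),(-1,1))])
def ov(s,box,k):
    x0,y0,x1,y1=box;im=cv2.resize(np.ascontiguousarray(s['pixels'][y0:y1,x0:x1,::-1]),None,fx=k,fy=k,interpolation=3)
    P=proj(s,cor((.441,.1095),-15,.042));cv2.polylines(im,[np.int32((P+.5-[x0,y0])*k)],True,(0,0,255),1);return im
a=ov(t,(205,225,265,285),6);b=ov(s0,(290,275,350,335),6);c=ov(s,(250,235,370,355),4)
h=360;im=np.hstack([x[:360] for x in(a,b)]);c=cv2.resize(c,(240,240));
cv2.imwrite('pics/ov.png',im);x0,y0,x1,y1=(260,220,380,340)
cv2.imwrite('pics/ov2.png',ov(s,(250,230,380,340),6))
```

```text
(no output)
```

View pics/ov.png

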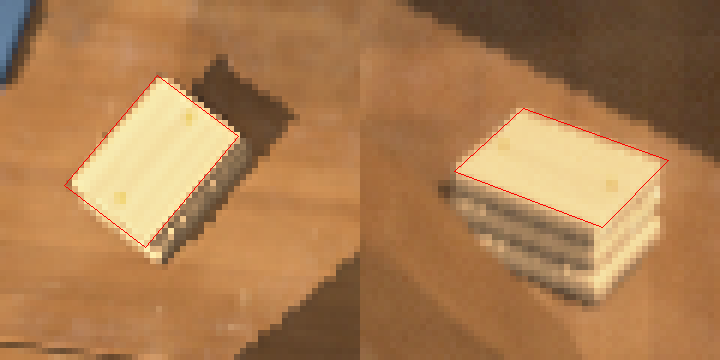

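View pics/ov2.png

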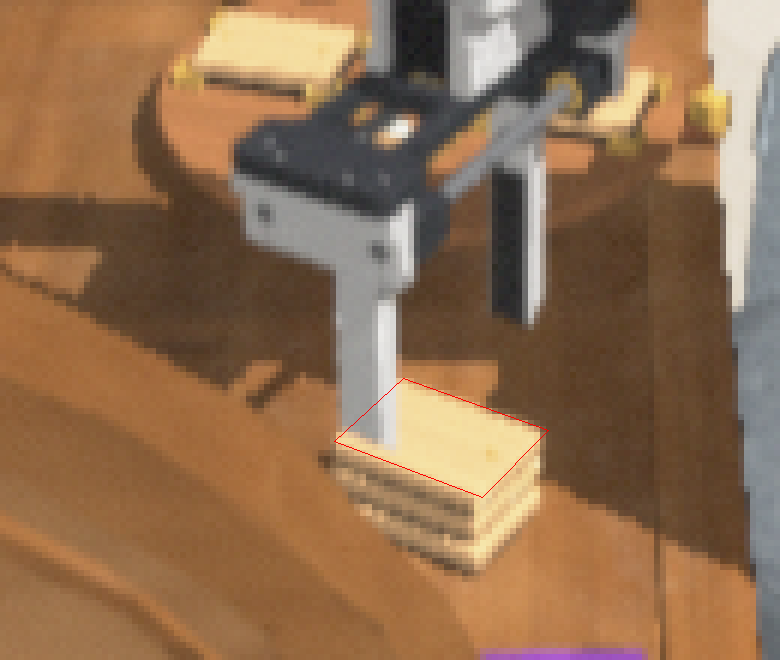

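The overlays fit the top plate to within about 2 mm in both views, and the open fingers straddle its width. I'll descend.

Emit:
carry_out:
  motion: "-0.0125 0 0.06 0 0 0 1;0 0 0.06 0 0 0 1;0 0 0.055 0 0 0 1;0 0 0 0 0 0 1;0 0 0 0 0 0 1"

```text
time: 4.78
tool_pos: [0.4425, 0.109, 0.0365]
ee_rot: [-3.142, 0.0, 2.882]
wrist_force: [-0.3, 0.2, 0.9]
width: 0.094
finger_force: 0.0
```

Run:
```python
from bench import readout
for i in range(3):
    o=readout.get_obs();print(o['tool_pos'],o['ee_rot'],o['wrist_force'])
```

```text
[0.44252903 0.10903733 0.03653284] [-3.14157783e+00  1.95079763e-04  2.88167187e+00] [-0.32149996  0.20273605  0.86189447]
[0.44252903 0.10903733 0.03653284] [-3.14157783e+00  1.95079763e-04  2.88167187e+00] [-0.32149996  0.20273605  0.86189447]
[0.44252903 0.10903733 0.03653284] [-3.14157783e+00  1.95079763e-04  2.88167187e+00] [-0.32149996  0.20273605  0.86189447]
```

Emit:
carry_out:
  motion: "0 0 0.0165 0 0 0 1;0 0 0 0 0 0 1;0 0 0 0 0 0 0;0 0 0 0 0 0 0;0 0 0 0 0 0 0;0 0 0 0 0 0 0;0 0 0 0 0 0 0;0 0 0 0 0 0 0;0 0 0 0 0 0 0;0 0 0 0 0 0 0"

```text
time: 6.02
tool_pos: [0.4424, 0.109, 0.0332]
ee_rot: [-3.142, 0.0, 2.882]
wrist_force: [-0.0, -1.2, 0.5]
width: 0.0496
finger_force: 30.0
```

Gripped at 49.6 mm and 30 N. I'll lift slowly and check that only one plate came along.

Emit:
carry_out:
  motion: "0 0 -0.05 0 0 0 0;0 0 -0.1 0 0 0 0;0 0 -0.2 0 0 0 0;0 0 -0.2 0 0 0 0;0 0 0 0 0 0 0;0 0 0 0 0 0 0"

```text
time: 6.78
tool_pos: [0.442, 0.109, 0.1426]
ee_rot: [-3.141, -0.001, 2.882]
wrist_force: [0.4, 0.3, -0.9]
width: 0.049
finger_force: 30.0
```

Run:
```python
from h import *
from bench import imaging
s=imaging.snapshot('side');pickle.dump(s,open('pics/side1.pkl','wb'))
x0,y0,x1,y1=250,220,380,340
cv2.imwrite('pics/lift.png',cv2.resize(s['pixels'][y0:y1,x0:x1,::-1],None,fx=4,fy=4,interpolation=3))
```

```text
(no output)
```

View pics/lift.png

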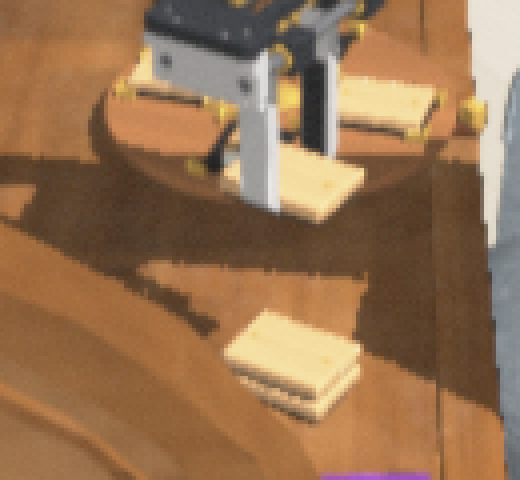

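One plate is held level and two remain stacked. Next I'll check the offset along the plate's length and refine the pointer and bay directions numerically.

Run:
```python
from h import *
np.set_printoptions(suppress=True,precision=1)
s=load('side1')
for c in blobs(s,(8,30,215),(35,160,255),(303,250,345,278),30):
    print('mask extremes R,bot,left,top',c[c[:,0].argmax()],c[c[:,1].argmax()],c[c[:,0].argmin()],c[c[:,1].argmin()])
for dx in(-4,0,4):
    a=np.radians(-15);u=np.array([np.cos(a),np.sin(a)]);n=np.array([-u[1],u[0]])
    for z in(.1515,.1415):
        print(dx,z,proj(s,[[*(np.array([.442,.109])+(i*.034+dx*1e-3)*u+j*.025*n),z] for i,j in((1,1),(1,-1),(-1,-1),(-1,1))]).tolist())
# carousel: pointer triangulated, bay floor, boss, eraser bay
np.set_printoptions(suppress=True,precision=4)
t,s0=load('top0'),load('side0')
def tri(p,q):
    (c1,d1),(c2,d2)=rays(t,[p]),rays(s0,[q]);d1/=np.linalg.norm(d1);d2/=np.linalg.norm(d2)
    A=np.c_[d1[0],-d2[0]];k=np.linalg.lstsq(A,c2-c1,rcond=None)[0];a,b=c1+k[0]*d1[0],c2+k[1]*d2[0];return (a+b)/2,np.linalg.norm(a-b)
print('ptr',tri((331.6,308.2),(368.5,247.1)),'bay',tri((362.44,269.94),(328.0,232.0)))
for c in blobs(t,(20,120,120),(35,255,255),(320,300,345,315),3): print(c.min(0),c.max(0))
for nm,b in(('boss',(328,250,348,270)),):
    for lo in((20,110,80),(18,100,90)):
        for c in blobs(t,lo,(35,255,200),b,15): print(nm,onz(t,[c.mean(0)],.027),c.mean(0),cv2.contourArea(c))
```

```text
mask extremes R,bot,left,top [340 265] [329 274] [319 256] [319 256]
-4 0.1515 [[305.2251023890667, 263.98722197861895], [317.25004787641114, 254.15308625480648], [342.5998001918064, 262.3161250981], [331.06140416369146, 272.6779957289723]]
-4 0.1415 [[305.32797164530643, 267.73883180305035], [317.30137539237876, 257.8309840433099], [342.5474063265828, 266.05685260497427], [331.0567012354663, 276.49415839661447]]
0 0.1515 [[303.7476418939313, 263.49040662398687], [315.7993021998073, 253.6860094240959], [341.07164127869385, 261.8239510335144], [329.50284964911026, 272.1535718435586]]
0 0.1415 [[303.8565015119957, 267.2382904390912], [315.85641507547007, 257.3602817897119], [341.0256417377064, 265.5609190816036], [329.50478787704566, 275.9658730981024]]
4 0.1515 [[302.2747283201886, 262.9951385791738], [314.352902499655, 253.2203412098103], [339.548228780434, 261.333316071649], [327.94927275119613, 271.63084325067456]]
4 0.1415 [[302.3895426058908, 266.7393041728121], [314.4157672747328, 256.8909958426325], [339.50858552279954, 265.0665327174201], [327.9578114170712, 275.43929121149665]]
ptr (array([ 0.4048, -0.2145,  0.0162]), np.float64(0.00044482313704214267)) bay (array([ 0.5376, -0.2535,  0.0243]), np.float64(0.0004425243481398162))
[329 305] [334 311]
boss [[ 0.5392 -0.1785  0.027 ]] [337.8462 259.3462] 58.0
boss [[ 0.5387 -0.1781  0.027 ]] [337.6429 259.4286] 71.0
```

Emit:
carry_out:
  motion: "0 0 0 0 0 0.0626 0;0 0 0 0 0 0.0626 0;0 0 0 0 0 0.0626 0;0 0 0 0 0 0.0626 0;0 0 0 0 0 0.0626 0;0 0 0 0 0 0.0626 0;0 0 0 0 0 0.0626 0;0 0 0 0 0 0.0626 0;0 0 0 0 0 0.0626 0;0 0 0 0 0 0.0626 0;0 0 0 0 0 0 0"

```text
time: 8.2
tool_pos: [0.4413, 0.1089, 0.1413]
ee_rot: [-3.138, 0.001, 1.572]
wrist_force: [-0.9, -0.0, -0.7]
width: 0.0499
finger_force: 30.0
```

Emit:
carry_out:
  motion: "-0.1 0.027 0 0 0 0 0;-0.18 0.048 0 0 0 0 0;-0.18 0.048 0 0 0 0 0;-0.18 0.048 0 0 0 0 0;-0.18 0.048 0 0 0 0 0;-0.18 0.048 0 0 0 0 0;-0.18 0.048 0 0 0 0 0;-0.18 0.048 0 0 0 0 0;-0.18 0.048 0 0 0 0 0;-0.18 0.048 0 0 0 0 0;-0.08 0.021 0 0 0 0 0;0 0 0 0 0 0 0"

```text
time: 9.7
tool_pos: [0.5379, -0.2511, 0.1422]
ee_rot: [-3.14, -0.001, 1.57]
wrist_force: [0.9, -0.3, -0.7]
width: 0.0497
finger_force: 30.0
```

Emit:
carry_out:
  motion: "0 0 0 0 0 0 0;0 0 0 0 0 0 0"

```text
time: 9.95
tool_pos: [0.5383, -0.2497, 0.1434]
ee_rot: [3.141, -0.0, 1.572]
wrist_force: [-0.1, -0.7, -0.9]
width: 0.0495
finger_force: 30.0
```

Emit:
carry_out:
  motion: "-0.005 0 0.15 0 0 0 0;0 0 0.15 0 0 0 0;0 0 0.11 0 0 0 0;0 0 0.06 0 0 0 0;0 0 0 0 0 0 0;0 0 0 0 0 0 0"

```text
time: 10.7
tool_pos: [0.5391, -0.2522, 0.0506]
ee_rot: [3.14, 0.001, 1.571]
wrist_force: [0.1, 0.2, -0.1]
width: 0.0495
finger_force: 30.0
```

Run:
```python
from h import *
from bench import imaging
o=[]
for n,b in(('top',(335,235,395,295)),('side',(300,205,360,265))):
    s=imaging.snapshot(n);pickle.dump(s,open(f'pics/{n}2.pkl','wb'));x0,y0,x1,y1=b
    o.append(cv2.resize(s['pixels'][y0:y1,x0:x1,::-1],None,fx=6.5,fy=6.5,interpolation=3))
cv2.imwrite('pics/hov.png',np.hstack(o))
```

```text
(no output)
```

View pics/hov.png

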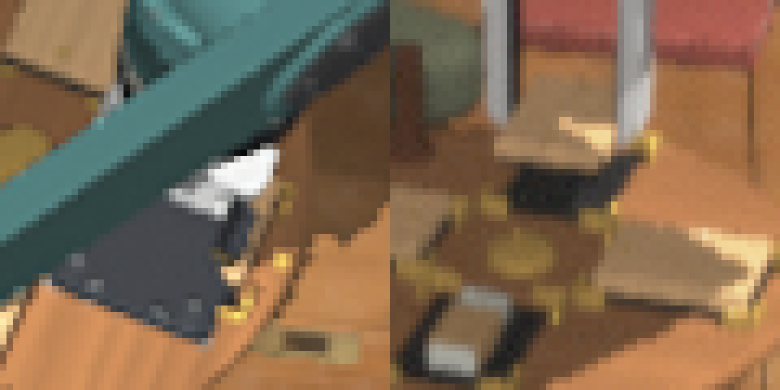

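The plate hovers squarely over the dark bay floor in the side view, between the brackets. I'll lower it slowly.

Emit:
carry_out:
  motion: "0 0 0.02 0 0 0 0;0 0 0.02 0 0 0 0;0 0 0.02 0 0 0 0;0 0 0.02 0 0 0 0;0 0 0 0 0 0 0;0 0 0 0 0 0 0"

```text
time: 11.55
tool_pos: [0.5384, -0.252, 0.0332]
ee_rot: [3.142, 0.0, 1.571]
wrist_force: [0.2, 0.6, -0.5]
width: 0.0499
finger_force: 30.0
```

Emit:
carry_out:
  motion: "0 0 0.01 0 0 0 0;0 0 0.005 0 0 0 0;0 0 0 0 0 0 0;0 0 0 0 0 0 0"

```text
time: 12.05
tool_pos: [0.5384, -0.252, 0.0302]
ee_rot: [3.142, 0.0, 1.571]
wrist_force: [-0.0, -0.4, -0.4]
width: 0.0495
finger_force: 30.0
```

Emit:
carry_out:
  motion: "0 0 0.005 0 0 0 0;0 0 0 0 0 0 0;0 0 0 0 0 0 0.62;0 0 0 0 0 0 0.62;0 0 0 0 0 0 0.62;0 0 0 0 0 0 0.62;0 0 0 0 0 0 0.62"

```text
time: 12.92
tool_pos: [0.5383, -0.252, 0.0292]
ee_rot: [-3.142, 0.0, 1.571]
wrist_force: [-0.7, -0.6, -0.7]
width: 0.0581
finger_force: 0.0
```

Emit:
carry_out:
  motion: "0 0 -0.05 0 0 0 0.62;0 0 -0.15 0 0 0 0.62;0 0 -0.25 0 0 0 0.62;0 0 -0.15 0 0 0 0.62;-0.01 0.13 0 0 0 0 0.62;-0.01 0.13 0 0 0 0 0.62;-0.012 0.135 0 0 0 0 0.62;0 0 0 0 0 0 0.62;0 0 0 0 0 0 0.62"

```text
time: 14.05
tool_pos: [0.6167, -0.2584, 0.1495]
ee_rot: [-3.141, 0.0, 1.571]
wrist_force: [0.3, -0.2, -0.1]
width: 0.0581
finger_force: 0.0
```

Run:
```python
from h import *
from bench import imaging
o=[]
for n,b in(('top',(320,225,400,315)),('side',(285,190,375,280))):
    s=imaging.snapshot(n);pickle.dump(s,open(f'pics/{n}3.pkl','wb'));x0,y0,x1,y1=b
    im=cv2.resize(s['pixels'][y0:y1,x0:x1,::-1],None,fx=4.7,fy=4.7,interpolation=3)
    P=proj(s,[[.617,-.2585,z] for z in(.024,.08)]);cv2.polylines(im,[np.int32((P+.5-[x0,y0])*4.7)],False,(255,0,255),1);o.append(im)
cv2.imwrite('pics/pl.png',np.hstack(o))
```

```text
(no output)
```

View pics/pl.png

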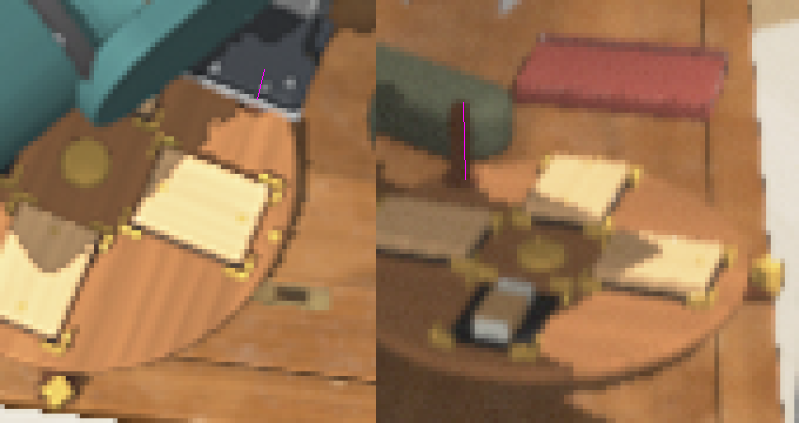

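The plate lies flat between the brackets in the bay. The post is within about 2 mm of my estimate in the side view. I'll go down on the handle and grip it.

Emit:
carry_out:
  motion: "0 0.01 0.15 0 0 0 0.62;0 0 0.15 0 0 0 0.62;0 0 0.12 0 0 0 0.62;0 0 0.085 0 0 0 0.62;0 0 0 0 0 0 0.62;0 0 0 0 0 0 0;0 0 0 0 0 0 0;0 0 0 0 0 0 0;0 0 0 0 0 0 0;0 0 0 0 0 0 0;0 0 0 0 0 0 0"

```text
time: 15.52
tool_pos: [0.6189, -0.2583, 0.0484]
ee_rot: [-3.141, -0.0, 1.571]
wrist_force: [-1.5, 0.6, 2.2]
width: 0.0132
finger_force: 30.0
```

Run:
```python
from h import *
from bench import readout
o=readout.get_obs();print(o['tool_pos'],o['width'],o['wrist_force'])
ax=np.array([.539,-.1785]);p=o['tool_pos'][:2];d=p-ax
a0=np.degrees(np.arctan2(d[1],d[0]));print('r',np.linalg.norm(d),'a0',a0)
r=.112;a1=-165.0+45
A=np.radians(np.linspace(a0,a1,23));Q=ax+r*np.c_[np.cos(A),np.sin(A)];D=np.diff(np.vstack([Q]),axis=0)/.2
for x,y in D: print(f'{y:.3f} {x:.3f}',end='; ')
print(Q[-1])
```

```text
[ 0.61894577 -0.25830189  0.04837714] 0.01323008196111311 [-1.52773187  0.59883683  2.18056779]
r 0.11295870229418865 a0 -44.94839743448775
-0.023 -0.024; -0.021 -0.026; -0.020 -0.027; -0.018 -0.028; -0.017 -0.029; -0.015 -0.030; -0.013 -0.031; -0.011 -0.031; -0.009 -0.032; -0.007 -0.033; -0.005 -0.033; -0.003 -0.033; -0.001 -0.033; 0.001 -0.033; 0.003 -0.033; 0.005 -0.033; 0.006 -0.033; 0.008 -0.032; 0.010 -0.032; 0.012 -0.031; 0.014 -0.030; 0.016 -0.029; [ 0.483      -0.27549485]
```

Emit:
carry_out:
  motion: "-0.012 -0.012 0 0 0 0 0;-0.011 -0.012 0 0 0 0 0;-0.021 -0.026 0 0 0 0 0;-0.02 -0.027 0 0 0 0 0;-0.018 -0.028 0 0 0 0 0;-0.017 -0.029 0 0 0 0 0;-0.015 -0.03 0 0 0 0 0;-0.013 -0.031 0 0 0 0 0;-0.011 -0.031 0 0 0 0 0;-0.009 -0.032 0 0 0 0 0;-0.007 -0.033 0 0 0 0 0;-0.005 -0.033 0 0 0 0 0"

```text
time: 17.02
tool_pos: [0.5542, -0.2912, 0.0484]
ee_rot: [3.141, 0.002, 1.57]
wrist_force: [1.9, -2.0, 1.5]
width: 0.013
finger_force: 30.0
```

Emit:
carry_out:
  motion: "-0.003 -0.033 0 0 0 0 0;-0.001 -0.033 0 0 0 0 0;0.001 -0.033 0 0 0 0 0;0.003 -0.033 0 0 0 0 0;0.005 -0.033 0 0 0 0 0;0.006 -0.033 0 0 0 0 0;0.008 -0.032 0 0 0 0 0;0.01 -0.032 0 0 0 0 0;0.012 -0.031 0 0 0 0 0;0.014 -0.03 0 0 0 0 0;0.016 -0.029 0 0 0 0 0;0 0 0 0 0 0 0"

```text
time: 18.52
tool_pos: [0.4817, -0.2767, 0.0483]
ee_rot: [-3.137, 0.002, 1.57]
wrist_force: [-3.1, -4.3, 4.0]
width: 0.0132
finger_force: 30.0
```

Run:
```python
from h import *
from bench import imaging,readout
o=readout.get_obs();print(o['tool_pos'],o['wrist_force'])
O=[]
for n,b in(('top',(300,230,385,320)),('side',(290,200,380,290))):
    s=imaging.snapshot(n);pickle.dump(s,open(f'pics/{n}4.pkl','wb'));x0,y0,x1,y1=b
    im=cv2.resize(s['pixels'][y0:y1,x0:x1,::-1],None,fx=4.5,fy=4.5,interpolation=3)
    O.append(im)
cv2.imwrite('pics/fin.png',np.hstack(O))
```

```text
[ 0.48167577 -0.27674361  0.04832909] [-3.1325244  -4.25244747  3.99683203]
```

View pics/fin.png

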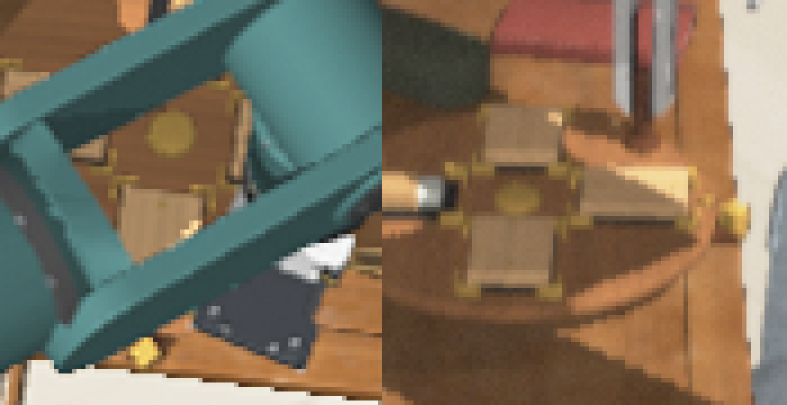

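Boss, plate and pointer line up in the top view: boss at crop (171,133), the bay's inner brackets centred at about (163,186), pointer at (146,352). I'll confirm numerically with the brass brackets.

Run:
```python
from h import *
np.set_printoptions(suppress=True,precision=4)
a=np.radians(-165);u=np.array([np.cos(a),np.sin(a)]);n=np.array([-u[1],u[0]])
for nm,box in(('top4',(320,255,352,312)),('side4',(325,228,378,258))):
    s=load(nm);T=s
    print(nm,'predicted corners',proj(s,[[*(np.array([.539,-.1785])+(.074+i*.036)*u+j*.027*n),.033] for i in(-1,1) for j in(-1,1)]).tolist(),'stud',proj(s,[[*(np.array([.539,-.1785])+.121*u),.027]]).tolist())
    for c in blobs(s,(20,115,70),(35,255,255),box,1.5):
        m=c.mean(0);P=onz(s,[m],.031)[0,:2]-[.539,-.1785];print(m,cv2.contourArea(c),'along',P@u,'side',P@n)
```

```text
top4 predicted corners [[326.5500063637567, 270.5184211808534], [345.82661577880117, 272.9172642323299], [323.1780931427751, 295.50243397202905], [342.6943047837212, 297.9620401592501]] stud [[332.40532605382134, 301.10236756139255]]
[332.     307.8125] 18.0 along 0.14073287169761733 side 0.0013519561475828987
[337.76 259.28] 58.5 along 0.0009207471532042227 side -0.00013985407626202574
side4 predicted corners [[333.14682717668126, 246.32436594290948], [333.53470237412324, 236.95087183007863], [358.70235035117764, 246.66527702616287], [358.3076476318591, 237.26725016880536]] stud [[362.28867004240357, 243.75829238149672]]
[367.9 247.2] 6.0 along 0.13596627336868478 side -0.025882211701006186
```

Predicted and seen bracket corners agree within about 1 px in both views, so the bay is within about 1–2° of the pointer. I'll let it settle and hand in.

Emit:
carry_out:
  motion: "0 0 0 0 0 0 0;0 0 0 0 0 0 0;0 0 0 0 0 0 0;0 0 0 0 0 0 0"

```text
time: 19.12
tool_pos: [0.4818, -0.2768, 0.0483]
ee_rot: [-3.137, 0.001, 1.57]
wrist_force: [-2.1, -5.3, 3.8]
width: 0.0134
finger_force: 30.0
```

```bash
python3 -c "
from bench import robot,readout
o=readout.get_obs();print(o['tool_pos'],o['finger_force'],o['wrist_force'])
print(robot.close_job())"
```

```text
[ 0.48178826 -0.27682351  0.04831027] 30.001316686675636 [-2.1153514  -5.32022722  3.80204911]
the job is handed in; nothing more can be done
None
```

I laid the top plate in the empty bay, turned the carousel until that bay faced the pointer (within about 1–2° by the cameras), and handed the job in at about 19 s with the fingers still gripping the handle at 30 N; no verdict was returned.

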